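Find the lid that locks onto the parts jar

TASK

Close the open parts jar with the one of the three loose lids that fits it: set the lid in the mouth with its lugs through the notches, then turn it clockwise (seen from above) about a quarter turn, so that it sits flat on the rim and is locked, and let go. The other two lids must lie on the worktop at the end.

Things in the scene. Friction and masses are not known exactly. Their poses are not given: they have to be found in the camera images.
- jar: fixed grey jar, 84 mm across, 70 high, foot 102 across. Mouth: 5 mm plate level with the rim, hole 48 mm across, two opposite notches 24 wide reaching 38 mm from the axis. The right lid's disc rests on the rim (lid origin 50 mm up); its lugs then turn freely under the plate, clockwise some 100 degrees to a stop. Origin: on the axis at the underside; z up; x through the notches (half turn alike).
- lid_small: loose lid, grip up: disc 56 mm across, on it a black grip bar 35 mm long, 14 wide, 28 tall (pinch the 14); below, a plug 28 mm across with two lugs 10 mm wide reaching 22 mm from the axis. 70 g. Origin: on the axis at the plug's underside, on the worktop; z up; x along the bar and the lugs (half turn alike). Heights over origin: lugs 6-11, disc 20-25, bar 25-53 mm.
- lid_medium: loose lid, grip up: disc 80 mm across, on it a black grip bar 50 mm long, 14 wide, 28 tall (pinch the 14); below, a plug 40 mm across with two lugs 10 mm wide reaching 31 mm from the axis. 110 g. Origin: on the axis at the plug's underside, on the worktop; z up; x along the bar and the lugs (half turn alike). Heights over origin: lugs 6-11, disc 20-25, bar 25-53 mm.
- lid_large: loose lid, grip up: disc 100 mm across, on it a black grip bar 62 mm long, 14 wide, 28 tall (pinch the 14); below, a plug 50 mm across with two lugs 10 mm wide reaching 39 mm from the axis. 160 g. Origin: on the axis at the plug's underside, on the worktop; z up; x along the bar and the lugs (half turn alike). Heights over origin: lugs 6-11, disc 20-25, bar 25-53 mm.
Mind the look-alikes: they are no part of the job. What is shaped like the lid_medium but orange is not meant. What is shaped like the jar but green is not meant.

How it is judged (in metres and radians):
At the end, for the whole second after the job is handed in: The medium lid rests on the jar: axes within 12 mm, lid origin 44 to 56 mm above the jar's underside (seated: 50 mm), tilt under 10 degrees, grip bar turned clockwise more than 57 degrees from the line of the notches. The small and large lids lie on the worktop (origins below 40 mm) (horizontal distance between lid_medium and jar below 0.012 m and z of lid_medium in the frame of jar between 0.044 and 0.056 m and angle between lid_medium's own z axis and vertical below 0.17 rad and angle between the x axis of lid_medium and the x axis of jar, either way round above 1 rad and linear speed of lid_medium below 0.02 m/s and height (world z) of each of lid_small, lid_large below 0.04 m); the robot touches nothing.
It also fails if it takes over 38 s, if anything falls off the work surface, if the arm or the gripper's body presses on something with over 40 N, if the wrist force passes 120 N, or if a joint passes its speed limit or range.

ROBOT

A 6-joint arm with a two-finger parallel gripper is mounted at the origin on a cart in front of the work surface, level with it; the furniture and walls round the work are solid. World frame = base frame: x ahead of the robot, y to its left, z up, the work surface at z = 0. Lengths are in mm, angles in rad, forces in N, time in s.
With the tool pointing down it reaches from about 350 to 975 mm from the base axis. Payload 7.1 kg.
Tool frame: the origin (TCP) lies at the very end of the fingers, on their centre line; the grasp point (between the pads) lies 19 mm behind it; z points along the fingers, y is the line along which they close (so a half turn about z gives the same grasp; the last joint's range is limited). The gripper opens to 88 mm and grips with 3 to 60 N. Pads are 20 mm wide; open, the fingers measure 115 mm over their backs; the gripper's body (75 mm by 178 mm) begins 61 mm behind the grasp point.
Start: joints at [1.132, 0.423, 1.63, -0, 1.089, -0.019], TCP at [254.704, 570.728, 222.675] pointing down, gripper open.
Joint ranges: [-3, 3], [-0.9, 2.11], [0.09, 2.58], [-1.31, 4.45], [0.11, 2.69], [-2.54, 2.54]. Speed limits (rad/s): [2.39, 2.39, 3.01, 3.14, 3.14, 3.14].

INTERFACE

Orientations are given as a rotation vector (axis times angle).
In Python, from workcell import * gives the robot as it stands.
- The arm moves only by the tool step_arm, never from a script. Its argument "deltas" is a list of rows, each a list of 3 entries, a list of its own where there are three numbers: the shift along the tool's x, y, z in units of 300 mm (1.0 is 300 mm), then the turn, a rotation vector about the tool's x, y, z in units of 1.5 rad (1.0 is 1.5 rad), then the gripper command: -1 is shut, 1 is fully open, values between are in proportion. In form: [[[dx, dy, dz], [rx, ry, rz], gripper], ...]. A call has 1 to 20 rows; each row is the pose to reach, as a shift and turn from the pose commanded when the call began, along the tool's axes at that moment; what a row does not reach only later rows make up. A row lasts 1/12 s, in which the tool goes at most 41.7 mm and 7.16 degrees, less where a joint would pass 70% of its speed; a pose out of reach is approached as far as the arm can. A call with a number of a shift or a turn outside -1 to 1 is refused whole. A call with a gripper value outside its range is refused whole. The fingers move at their own pace and stop on an object; the grip force is fixed at half the most. Time passes only in rows, so rows that repeat a pose let the fingers close. It gives the time, the measured TCP pose, the force, the opening and the grip force at its end, in the units of the state.
- get_obs(): the state, without advancing time (a new reading comes with each control period).
- get_image(name): name is "scene" or "top" or "wrist"; returns a dict with "pixels" (400x640x3 uint8, red, green, blue), "fx", "fy", "cx", "cy" (pixels), "dist_coeffs" ([k1, k2, p1, p2, k3] as OpenCV has them; the pictures are not rectified), "T" (4x4, takes a point from camera to world coordinates). Camera axes: x right, y down, z forward; pixel columns grow to the right and rows downward; lengths in mm; the calibration is good to about 2 mm. A picture is of the moment at which its call begins. There is no depth.
- close_job(): hands the job in; it is judged then, once.
The state is a dict: "t": time; "qpos": joint angles; "qvel": joint speeds; "joint_torque": joint torques, N m; "ee_pos": TCP position; "orientation": TCP orientation; "ft_force": force on the tool from outside, world axes, zero at the start; "moment": the same for the moment, N m; "width": finger opening in mm; "grasp_force": force on a finger pad.
Only numpy, scipy, OpenCV 4.12 (cv2) and the standard library are available. Lean on these libraries where they do the work, as an engineer would, in place of code of your own. Each camera call takes 0.05 s, during which the arm holds its last target. There are 200 camera calls.

## Working session

There is one attempt and no reset: what is moved stays moved. The work goes in short steps, Python scripts to look and compute and a tool call to move; the robot and the scene stay as the last step left them, time stands still between calls to the robot, and variables do not carry over. Pictures are saved under pics/ and viewed, at most 10 in all, crops included, and the job is handed in when it is done.

Besides the shell and the picture viewer there is one more tool, called after "Call:" in YAML: its name, and indented under it one key for each argument. step_arm: Moves the arm, as the interface text tells. Its arguments: {"type":"object","properties":{"deltas":{"type":"array","items":{"type":"array"}}},"required":["deltas"]}

```bash
mkdir -p pics; cat > h.py <<'E'
from workcell import *
import numpy as np, cv2
from scipy.spatial.transform import Rotation as R
def cam(im):
    K=np.array([[im["fx"],0,im["cx"]],[0,im["fy"],im["cy"]],[0,0,1.]]); return K,np.array(im["dist_coeffs"],float),np.array(im["T"],float)
def p2w(im,px,z):
    K,d,T=cam(im); u=cv2.undistortPoints(np.array(px,float).reshape(-1,1,2),K,d).reshape(-1,2)
    r=np.c_[u,np.ones(len(u))]@T[:3,:3].T; o=T[:3,3]
    return o+r*((z-o[2])/r[:,2])[:,None]
def w2p(im,P):
    K,d,T=cam(im); Ti=np.linalg.inv(T)
    return cv2.projectPoints(np.array(P,float).reshape(-1,3),cv2.Rodrigues(Ti[:3,:3])[0],Ti[:3,3],K,d)[0].reshape(-1,2)
def save(n,im): cv2.imwrite(n,im["pixels"][:,:,::-1])
E
python3 - <<'E'
from h import *
import pickle
for n in("top","scene"):
    im=get_image(n); save(f"pics/{n}0.png",im); pickle.dump(im,open(n+"0.pkl","wb")); print(n,np.round(im["T"],2).tolist(),im["fx"])
o=get_obs(); print(o)
E
```

```text
top [[0.02, -0.98, 0.17, 337.92], [-1.0, -0.02, 0.0, 10.49], [0.0, -0.17, -0.98, 1311.52], [0.0, 0.0, 0.0, 1.0]] 512.7482592391686
scene [[0.68, -0.51, 0.52, 25.69], [-0.73, -0.49, 0.48, -440.38], [0.02, -0.71, -0.7, 749.17], [0.0, 0.0, 0.0, 1.0]] 365.5407182617119
{'t': 0.1, 'qpos': array([ 1.13197854e+00,  4.23747029e-01,  1.63059509e+00, -3.46443810e-06,
        1.08859823e+00, -1.90281315e-02]), 'qvel': array([ 0.00076672, -0.00067187, -0.00257574,  0.00039414, -0.00186373,
        0.00166822]), 'joint_torque': array([-3.57571689e-04, -5.45616138e+01, -2.74324447e+01,  6.45316788e-02,
        1.87449827e-02, -5.98804718e-05]), 'ee_pos': array([254.51404767, 570.29047064, 221.99755314]), 'orientation': array([-6.54507218e-01, -3.07234727e+00,  2.06261385e-03]), 'ft_force': array([ 0.13752062, -0.74920736, -0.6143607 ]), 'moment': array([ 0.01510771,  0.03786753, -0.05005644]), 'grasp_force': 0.0, 'width': 88.00010254772049}
```

View pics/top0.png

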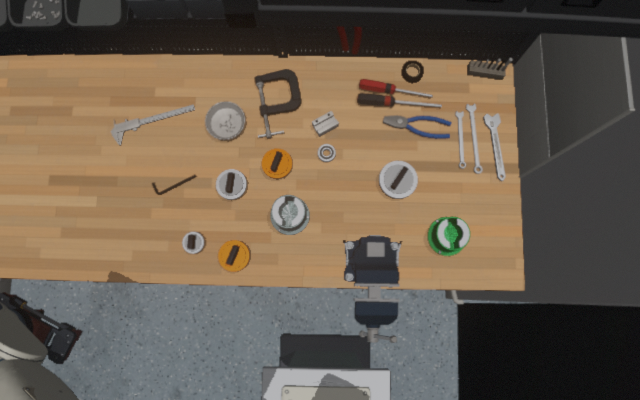

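View pics/scene0.png

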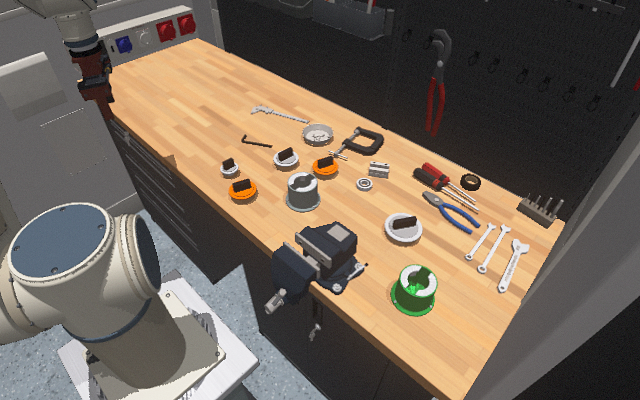

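The top picture shows these candidates:
- **White lids:** (193,243) is small, (231,184) medium and (398,180) large.
- **Orange look-alikes:** (277,163) and (234,255).
- **Jars:** grey at (290,213), green at (449,235).

I take the white middle-sized lid at (231,184) and the grey jar at (290,213). An enlarged crop will confirm this.

```bash
python3 - <<'E'
from h import *
import pickle
im=pickle.load(open("top0.pkl","rb")); p=im["pixels"]
c=cv2.resize(p[155:245,205:320],None,fx=6,fy=6,interpolation=cv2.INTER_CUBIC); cv2.imwrite("pics/crop.png",c[:,:,::-1])
for n,(u,v) in dict(s=(193,243),m=(231,184),l=(398,180)).items():
    w=p[v-20:v+20,u-20:u+20].astype(int); hsv=cv2.cvtColor(w.astype(np.uint8),cv2.COLOR_RGB2HSV)
    blk=(hsv[...,2]<70).astype(np.uint8); wh=((hsv[...,1]<40)&(hsv[...,2]>90)).astype(np.uint8)
    for nm,m in(("bar",blk),("disc",wh|blk)):
        k,lab,st,ce=cv2.connectedComponentsWithStats(m); i=1+np.argmax(st[1:,4]); (cx,cy),(a,b),an=cv2.minAreaRect(np.argwhere(lab==i)[:,::-1].astype(np.float32))
        q=ce[i]+[u-20,v-20]; print(n,nm,q.round(1),st[i],p2w(im,q,40 if nm=="bar" else 25).round(1),(a,b,an))
E
```

```text
s bar [191.2 241.5] [15 12  7 14 80] [[456.1 342.6  40. ]] (13.0, 6.0, 90.0)
s disc [192.8 242.3] [  9   9  22  22 362] [[455.6 342.3  25. ]] (21.0, 21.0, 90.0)
m bar [229.7 182.6] [ 15   9   8  20 109] [[608.1 253.2  40. ]] (5.656854629516602, 19.233304977416992, 8.130102157592773)
m disc [230.9 183.9] [  5   5  31  31 710] [[607.7 252.8  25. ]] (29.698482513427734, 29.698484420776367, 45.0)
l bar [398.6 177.9] [13  7 16 22 99] [[ 627.7 -176.1   40. ]] (4.160251617431641, 24.12946128845215, 33.6900634765625)
l disc [397.9 179.2] [   1    1   39   38 1127] [[ 627.7 -176.6   25. ]] (37.0, 38.0, 90.0)
```

View pics/crop.png

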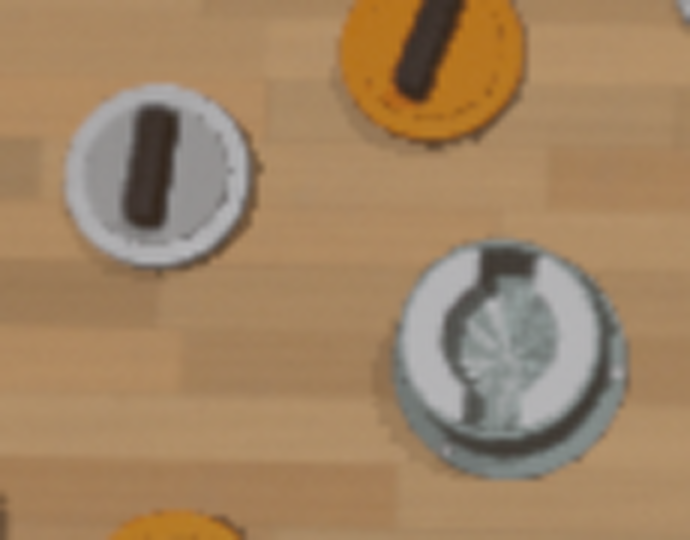

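The crop shows the white medium lid with its bar from (157,107) to (145,228), and the grey jar with its rim centre at (500,339). The notches are at about (509,262) and (494,408). The white disc is 31 px across, against 22 px for small and 39 px for large, so the sizes match. Next I convert these to world positions and plan a hover that sees both.

```bash
cat >> h.py <<'E'
def plan(x,y,z,psi):
    """deltas from the present pose to tool-down with tool y at world angle psi (deg)"""
    o=get_obs(); R0=R.from_rotvec(o["orientation"]); a=np.radians(psi); ty=np.array([np.cos(a),np.sin(a),0]); tz=np.array([0,0,-1.])
    R1=R.from_matrix(np.c_[np.cross(ty,tz),ty,tz]); M=R0.as_matrix()
    print("pos",o["ee_pos"].round(1),"psi",np.degrees(np.arctan2(M[1,1],M[0,1])).round(2),"tilt",M[:,2].round(4))
    print("d",(M.T@(np.array([x,y,z])-o["ee_pos"])/300).round(4),"r",((R0.inv()*R1).as_rotvec()/1.5).round(4))
E
python3 - <<'E'
from h import *
import pickle
im=pickle.load(open("top0.pkl","rb"))
f=lambda l:np.array(l)/6+[205,155]-.42
a=p2w(im,f([[157,107],[145,228]]),53);print(a.round(1),np.degrees(np.arctan2(*(a[0]-a[1])[[1,0]])))
b=p2w(im,f([[500,339],[509,262],[494,408]]),70);print(b.round(1),np.degrees(np.arctan2(*(b[1]-b[2])[[1,0]])))
plan(560,190,260,90)
i=get_image("wrist");T0=R.from_rotvec(get_obs()["orientation"]).as_matrix();print((T0.T@(i["T"][:3,3]-get_obs()["ee_pos"])).round(0),(T0.T@i["T"][:3,2]).round(2),i["fx"])
E
```

```text
[[631.6 249.3  53. ]
 [579.7 251.7  53. ]] -2.68757827682423
[[532.7 100.6  70. ]
 [564.8  97.8  70. ]
 [504.2 102.2  70. ]] -4.132392585629097
pos [254.5 570.3 222. ] psi 65.95 tilt [-6.0e-04 -1.2e-03 -1.0e+00]
d [-1.4465 -0.7427 -0.1257] r [-9.000e-04 -2.000e-04 -2.799e-01]
[  82.    1. -162.] [-0.3   0.    0.95] 356.87031832441454
```

Call:
step_arm:
  deltas:
    - [[-1,-0.33,0],[0,0,-0.25],1]
    - [[-1,-0.33,0],[0,0,-0.25],1]
    - [[-1,-0.33,0],[0,0,-0.25],1]
    - [[-1,-0.33,0],[0,0,-0.25],1]
    - [[-1,-0.33,0],[0,0,-0.25],1]
    - [[-1,-0.33,0],[0,0,-0.25],1]
    - [[-1,-0.33,0],[0,0,-0.25],1]
    - [[-1,-0.33,0],[0,0,-0.25],1]
    - [[-1,-0.33,0],[0,0,-0.25],1]

```text
t: 0.9
ee_pos: [491.9, 354.4, 222.5]
orientation: [0.077, 3.139, -0.001]
ft_force: [0.0, 0.1, 0.2]
width: 87.8
grasp_force: 0.0
```

```bash
python3 - <<'E'
from h import *
plan(607,252,160,87.3)
E
```

```text
pos [491.9 354.4 222.5] psi 87.17 tilt [ 1.1e-03 -8.0e-04 -1.0e+00]
d [-0.3998 -0.3219  0.2091] r [-0.0005  0.0008 -0.0015]
```

Call:
step_arm:
  deltas:
    - [[-0.4,-0.322,0.209],[0,0,0],1]
    - [[-0.4,-0.322,0.209],[0,0,0],1]
    - [[-0.4,-0.322,0.209],[0,0,0],1]
    - [[-0.4,-0.322,0.209],[0,0,0],1]
    - [[-0.4,-0.322,0.209],[0,0,0],1]
    - [[-0.4,-0.322,0.209],[0,0,0],1]
    - [[-0.4,-0.322,0.209],[0,0,0],1]
    - [[-0.4,-0.322,0.209],[0,0,0],1]

```text
t: 1.57
ee_pos: [603.0, 257.5, 160.4]
orientation: [0.068, 3.141, 0.001]
ft_force: [-0.8, -0.5, 0.8]
width: 87.7
grasp_force: 0.0
```

```bash
python3 - <<'E'
from h import *
import pickle
im=get_image("wrist"); pickle.dump(im,open("w1.pkl","wb")); save("pics/w1.png",im)
plan(607,252,160,87.3); print(w2p(im,[[607,252,25],[532,100.6,70]]).round(1))
E
```

```text
pos [603.1 257.6 160.7] psi 87.53 tilt [ 5.e-04  4.e-04 -1.e+00]
d [-0.0139 -0.0181  0.0022] r [0.0003 0.0003 0.0027]
[[314.7 194. ]
 [ 98.3 120.5]]
```

View pics/w1.png

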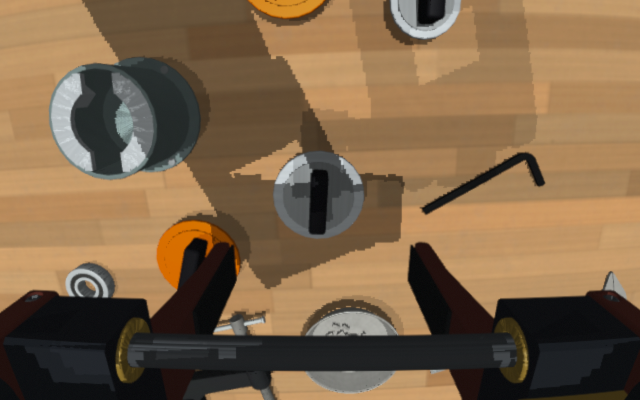

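The wrist view shows the medium lid's disc at about (319,195), with its bar running from (319,170) to (317,234), and the jar rim centre at about (104,121). I enlarge both to read the edges.

```bash
python3 - <<'E'
from h import *
import pickle
im=pickle.load(open("w1.pkl","rb")); p=im["pixels"]
r=lambda c:cv2.resize(c,None,fx=4,fy=4,interpolation=cv2.INTER_CUBIC)
A=r(p[58:188,45:135+25]);B=r(p[145:245,270:368])
o=np.zeros((520,A.shape[1]+B.shape[1],3),np.uint8);o[:520,:A.shape[1]]=A;o[:400,A.shape[1]:]=np.clip(B*1.8,0,255)
o=o[:,:800+52]; o=o[:,:800]; print(A.shape,B.shape); cv2.imwrite("pics/c2.png",o[:,:,::-1])
E
```

```text
(520, 460, 3) (400, 392, 3)
```

View pics/c2.png

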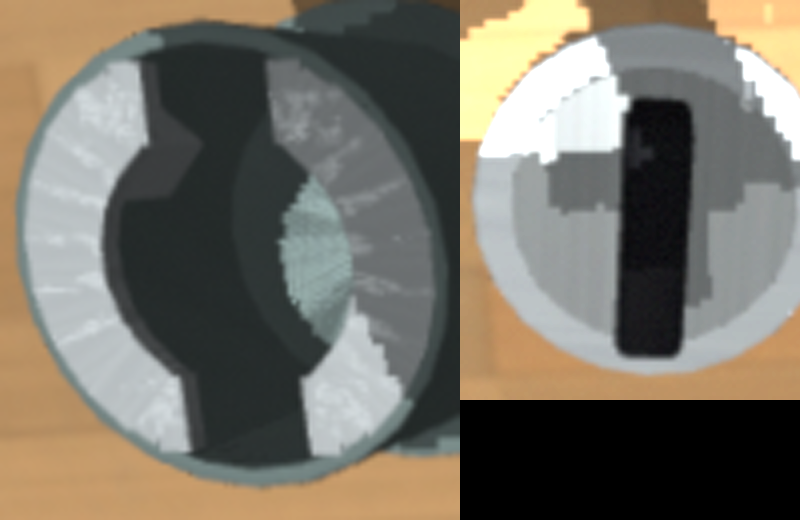

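```bash
python3 - <<'E'
from h import *
import pickle
im=pickle.load(open("w1.pkl","rb"))
f=lambda l:np.array(l)/4+[45,58]-.375
g=lambda l:(np.array(l)-[460,0])/4+[270,145]-.375
ang=lambda v:np.degrees(np.arctan2(v[1],v[0])).round(2)
P=p2w(im,f([[139,62],[150,142],[180,377],[188,452],[267,60],[274,135],[303,378],[310,455]]),70);print(P.round(1)[:,:2].tolist())
print("jar",P.mean(0).round(1),P[[1,2,5,6]].mean(0).round(1),[ang(P[i]-P[j]) for i,j in((2,1),(3,0),(6,5),(7,4))])
S=p2w(im,f([[17,230],[205,20],[262,487],[445,270]]),70);print("rim",S.round(1)[:,:2].tolist())
L=p2w(im,g([[627,110],[617,340],[692,110],[684,340]]),53);print("lid",L.mean(0).round(1),[ang(L[1]-L[0]),ang(L[3]-L[2])],L.round(1)[:,:2].tolist())
e=p2w(im,g([[617,355],[684,355]]),53);print("far end",e.round(1))
D=p2w(im,g([[474,200],[640,23],[645,375]]),25);print("disc",D.round(1)[:,:2].tolist())
E
```

```text
[[498.4, 92.9], [512.1, 92.2], [554.1, 88.8], [568.2, 87.2], [500.1, 116.9], [512.8, 115.8], [555.7, 112.9], [570.1, 111.3]]
jar [533.9 102.2  70. ] [533.7 102.4  70. ] [np.float64(-4.57), np.float64(-4.69), np.float64(-3.91), np.float64(-4.56)]
rim [[525.2, 62.3], [492.5, 106.7], [575.6, 100.5], [538.1, 143.2]]
lid [605.3 255.5  53. ] [np.float64(-5.45), np.float64(-4.18)] [[581.3, 251.2], [628.8, 246.7], [581.8, 263.7], [629.4, 260.3]]
far end [[632.1 246.5  53. ]
 [632.7 260.1  53. ]]
disc [[606.0, 215.8], [569.0, 253.8], [648.8, 251.0]]
```

```bash
python3 - <<'E'
from h import *
plan(608,255.5,29,85.3)
E
```

```text
pos [603.1 257.6 160.7] psi 87.53 tilt [ 5.e-04  4.e-04 -1.e+00]
d [-0.0166 -0.0065  0.4389] r [0.0003 0.0003 0.026 ]
```

Call:
step_arm:
  deltas:
    - [[-0.016,-0.007,0],[0,0,0.026],1]
    - [[-0.016,-0.007,0.13],[0,0,0.026],1]
    - [[-0.016,-0.007,0.26],[0,0,0.026],1]
    - [[-0.016,-0.007,0.34],[0,0,0.026],1]
    - [[-0.016,-0.007,0.4],[0,0,0.026],1]
    - [[-0.016,-0.007,0.42],[0,0,0.026],1]
    - [[-0.016,-0.007,0.42],[0,0,0.026],1]
    - [[-0.016,-0.007,0.42],[0,0,0.026],1]

```text
t: 2.28
ee_pos: [608.8, 254.8, 35.1]
orientation: [0.13, 3.138, 0.001]
ft_force: [0.2, 0.2, 0.6]
width: 87.8
grasp_force: 0.0
```

```bash
python3 - <<'E'
from h import *
plan(608,255.5,29.5,85.3)
E
```

```text
pos [608.8 254.8  35.1] psi 85.26 tilt [ 1.1e-03  5.0e-04 -1.0e+00]
d [0.0028 0.002  0.0185] r [ 0.0004  0.0007 -0.0005]
```

Call:
step_arm:
  deltas:
    - [[0.002,0.002,0.018],[0,0,0],1]
    - [[0.002,0.002,0.018],[0,0,0],-1]
    - [[0.002,0.002,0.018],[0,0,0],-1]
    - [[0.002,0.002,0.018],[0,0,0],-1]
    - [[0.002,0.002,0.018],[0,0,0],-1]
    - [[0.002,0.002,0.018],[0,0,0],-1]
    - [[0.002,0.002,0.018],[0,0,0],-1]
    - [[0.002,0.002,0.018],[0,0,0],-1]
    - [[0.002,0.002,0.018],[0,0,0],-1]
    - [[0.002,0.002,0.018],[0,0,0],-1]
    - [[0.002,0.002,0.018],[0,0,0],-1]
    - [[0.002,0.002,0.018],[0,0,0],-1]
    - [[0.002,0.002,0.018],[0,0,0],-1]
    - [[0.002,0.002,0.018],[0,0,0],-1]

```text
t: 3.45
ee_pos: [608.0, 254.5, 28.5]
orientation: [-0.131, -3.139, 0.0]
ft_force: [0.7, -0.0, -0.4]
width: 14.1
grasp_force: 30.0
```

```bash
python3 - <<'E'
from h import *
plan(608,255.5,150,85.5)
o=get_obs(); print(o["width"],o["grasp_force"],o["ft_force"])
E
```

```text
pos [608.  254.5  28.5] psi 85.2 tilt [-1.e-04 -1.e-04 -1.e+00]
d [ 2.000e-04  3.300e-03 -4.049e-01] r [-0.     -0.0001 -0.0035]
14.090528701328978 29.989895224571228 [ 0.68863776 -0.03956475 -0.35866169]
```

Call:
step_arm:
  deltas:
    - [[0,0,-0.1],[0,0,0],-1]
    - [[0,0,-0.2],[0,0,0],-1]
    - [[0,0,-0.3],[0,0,0],-1]
    - [[0,0,-0.35],[0,0,0],-1]
    - [[0,0,-0.35],[0,0,0],-1]
    - [[0,0,-0.35],[0,0,0],-1]

```text
t: 3.95
ee_pos: [608.2, 254.6, 134.0]
orientation: [0.132, 3.138, 0.001]
ft_force: [0.3, 0.3, -2.4]
width: 13.8
grasp_force: 30.0
```

```bash
python3 - <<'E'
from h import *
plan(533.9,102.3,134,85.5)
E
```

```text
pos [608.2 254.6 134. ] psi 85.2 tilt [ 1.3e-03  5.0e-04 -1.0e+00]
d [ 2.044e-01 -5.266e-01 -5.000e-04] r [ 0.0004  0.0008 -0.0035]
```

Call:
step_arm:
  deltas:
    - [[0.05,-0.13,0],[0,0,-0.0035],-1]
    - [[0.1,-0.26,0],[0,0,-0.0035],-1]
    - [[0.15,-0.39,0],[0,0,-0.0035],-1]
    - [[0.19,-0.48,0],[0,0,-0.0035],-1]
    - [[0.204,-0.52,0],[0,0,-0.0035],-1]
    - [[0.204,-0.526,0],[0,0,-0.0035],-1]
    - [[0.204,-0.526,0],[0,0,-0.0035],-1]
    - [[0.204,-0.526,0],[0,0,-0.0035],-1]

```text
t: 4.62
ee_pos: [534.8, 103.3, 133.2]
orientation: [0.123, 3.139, 0.001]
ft_force: [0.6, 0.4, -0.7]
width: 14.0
grasp_force: 30.0
```

```bash
python3 - <<'E'
from h import *
plan(533.9,102.3,84,85.5)
im=get_image("wrist"); c=cv2.resize(im["pixels"][60:360,170:470],None,fx=1.9,fy=1.9,interpolation=cv2.INTER_CUBIC)
cv2.imwrite("pics/w2.png",np.clip(c[:,:,::-1]*1.4,0,255))
z0=get_obs()["ee_pos"][2]-28.5
t=np.linspace(0,2*np.pi,4,endpoint=False)
c=np.array([533.9,102.3])
for n,r,z in(("disc",40,z0+25),("rim",42,70)):
    print(n,((w2p(im,[[c[0]+r*np.cos(a),c[1]+r*np.sin(a),z] for a in t])-[170,60])*1.9).round(0).tolist())
E
```

```text
pos [534.8 103.3 133.2] psi 85.51 tilt [ 4.e-04  4.e-04 -1.e+00]
d [ 0.0028 -0.0037  0.164 ] r [0.0003 0.0003 0.0001]
disc [[293.0, 497.0], [430.0, 362.0], [269.0, 229.0], [135.0, 383.0]]
rim [[292.0, 403.0], [402.0, 289.0], [273.0, 180.0], [165.0, 306.0]][ WARN:0@0.379] global loadsave.cpp:1063 imwrite_ Unsupported depth image for selected encoder is fallbacked to CV_8U.
```

View pics/w2.png

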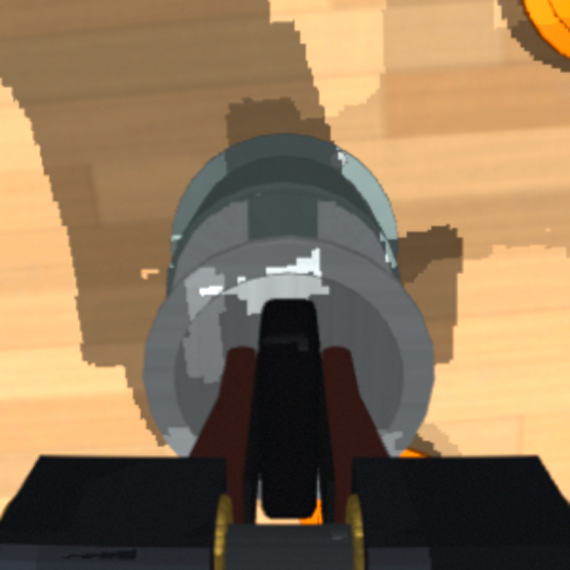

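The lid's near edge is at (285,236) and its sides are at 145 and 434. The jar rim's near edge is at (285,181), and the dark notch at (283,215) lines up with the bar. The lid sits about 2 mm too far in x and y, so I correct that while lowering.

Call:
step_arm:
  deltas:
    - [[0.005,-0.006,0],[0,0,0],-1]
    - [[0.005,-0.006,0.04],[0,0,0],-1]
    - [[0.005,-0.006,0.08],[0,0,0],-1]
    - [[0.005,-0.006,0.11],[0,0,0],-1]
    - [[0.005,-0.006,0.13],[0,0,0],-1]
    - [[0.005,-0.006,0.14],[0,0,0],-1]
    - [[0.005,-0.006,0.15],[0,0,0],-1]
    - [[0.005,-0.006,0.16],[0,0,0],-1]
    - [[0.005,-0.006,0.165],[0,0,0],-1]
    - [[0.005,-0.006,0.165],[0,0,0],-1]

```text
t: 5.5
ee_pos: [532.2, 100.7, 84.0]
orientation: [-0.123, -3.139, 0.0]
ft_force: [-0.4, -0.3, -0.7]
width: 13.5
grasp_force: 30.0
```

```bash
python3 - <<'E'
from h import *
plan(533.1,101.6,78.5,85.5); o=get_obs(); print(o["ft_force"].round(1),o["moment"].round(2),o["width"])
E
```

```text
pos [532.2 100.7  84. ] psi 85.5 tilt [-0. -0. -1.]
d [-0.0028  0.0033  0.0182] r [-0. -0. -0.]
[-0.4 -0.3 -0.7] [ 0.1  -0.03 -0.  ] 13.488250465244615
```

Call:
step_arm:
  deltas:
    - [[0,0,0.006],[0,0,0],-1]
    - [[0,0,0.012],[0,0,0],-1]
    - [[0,0,0.017],[0,0,0],-1]
    - [[0,0,0.019],[0,0,0],-1]
    - [[0,0,0.019],[0,0,0],-1]
    - [[0,0,0.019],[0,0,0],-1]

```text
t: 6.0
ee_pos: [532.2, 100.7, 78.5]
orientation: [0.123, 3.139, 0.0]
ft_force: [0.1, -1.0, 0.8]
width: 14.1
grasp_force: 30.0
```

Call:
step_arm:
  deltas:
    - [[0,0,0],[0,0,0.06],-1]
    - [[0,0,0],[0,0,0.12],-1]
    - [[0,0,0],[0,0,0.18],-1]
    - [[0,0,0],[0,0,0.24],-1]
    - [[0,0,0],[0,0,0.3],-1]
    - [[0,0,0],[0,0,0.36],-1]
    - [[0,0,0],[0,0,0.42],-1]
    - [[0,0,0],[0,0,0.48],-1]
    - [[0,0,0],[0,0,0.54],-1]
    - [[0,0,0],[0,0,0.6],-1]
    - [[0,0,0],[0,0,0.66],-1]
    - [[0,0,0],[0,0,0.72],-1]
    - [[0,0,0],[0,0,0.78],-1]
    - [[0,0,0],[0,0,0.84],-1]
    - [[0,0,0],[0,0,0.9],-1]
    - [[0,0,0],[0,0,0.96],-1]
    - [[0,0,0],[0,0,0.99],-1]
    - [[0,0,0],[0,0,0.99],-1]
    - [[0,0,0],[0,0,0.99],-1]

```text
t: 7.58
ee_pos: [532.4, 100.7, 78.5]
orientation: [2.211, 2.231, 0.001]
ft_force: [0.1, -0.2, -0.9]
width: 13.1
grasp_force: 30.0
```

```bash
python3 - <<'E'
from h import *
plan(533.1,101.6,78.5,0); o=get_obs(); print(o["ft_force"].round(1),o["moment"].round(2),o["width"])
E
```

```text
pos [532.4 100.7  78.5] psi 0.51 tilt [ 6.e-04  0.e+00 -1.e+00]
d [ 0.0029  0.0022 -0.    ] r [ 0.0004 -0.      0.0059]
[ 0.1 -0.2 -0.9] [-0.07 -0.02  0.01] 13.132837006019711
```

Call:
step_arm:
  deltas:
    - [[0,0,0],[0,0,0.99],0]
    - [[0,0,0],[0,0,0],0]
    - [[0,0,0],[0,0,0],0]
    - [[0,0,0],[0,0,0],0]
    - [[0,0,0],[0,0,0],0]
    - [[0,0,0],[0,0,0],0]
    - [[0,0,0],[0,0,0],0]
    - [[0,0,0],[0,0,0],0]
    - [[0,0,-0.1],[0,0,0],0]
    - [[0,0,-0.2],[0,0,0],0]
    - [[0,0,-0.3],[0,0,0],0]
    - [[0,0,-0.4],[0,0,0],0]
    - [[0,0,-0.4],[0,0,0],0]
    - [[0,0,-0.4],[0,0,0],0]

```text
t: 8.75
ee_pos: [533.3, 100.9, 200.1]
orientation: [2.212, 2.228, 0.005]
ft_force: [0.3, -1.1, 0.3]
width: 44.0
grasp_force: 0.0
```

```bash
python3 - <<'E'
from h import *
plan(533.1,101.6,200,0); o=get_obs(); print(o["ft_force"].round(1),o["width"])
im=get_image("wrist"); c=np.array([533.9,102.3]); t=np.linspace(0,2*np.pi,4,endpoint=False)
q=w2p(im,[[c[0]+40*np.cos(a),c[1]+40*np.sin(a),75] for a in t]); print(q.round(0).tolist()); save("pics/w3.png",im)
E
```

```text
pos [533.3 100.9 200.1] psi 0.41 tilt [ 4.e-03  7.e-04 -1.e+00]
d [ 0.0023 -0.0006  0.0004] r [ 0.0026 -0.0004  0.0047]
[ 0.3 -1.1  0.3] 43.99243131958307
[[368.0, 193.0], [321.0, 145.0], [273.0, 193.0], [320.0, 237.0]]
```

View pics/w3.png

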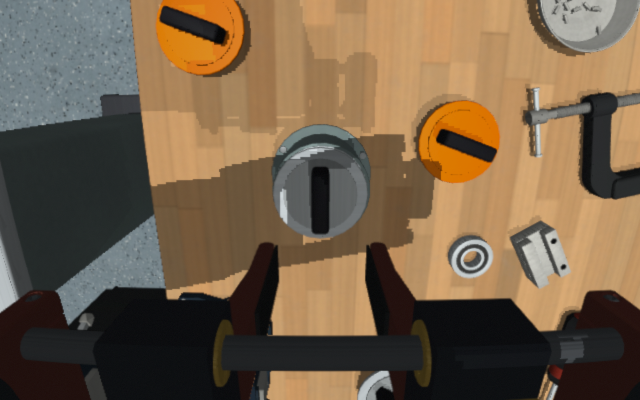

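The lid now lies flat on the jar. Its disc spans columns 273–369 and rows 142–238, against a prediction of 273–368 and 145–237. The bar stands upright at (320,200), about 85° past the notches, and the fingers are clear. One slip: the first row of my release call carried a stray turn value, which the next rows undid, and the picture shows no harm from it. I'm handing in.

```bash
python3 -c "
from h import *
print(close_job())"
```

```text
the job is handed in; nothing more can be done
None
```

The medium white lid is seated in the grey jar, turned about 85° clockwise and released. The small and large lids were not touched, and I handed the job in at about 9 s; no verdict came back.

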